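Release the tab-locked knob and slide the top dish off the stack

TASK

Unlock the dish unloader: pinch the two orange tabs of its knob together, turn the knob clockwise all the way from the red dot to the green dot, and let go so that both tabs spring back out into their notches. The red gate is then down: slide the top petri dish sideways off the stack, without lifting it, along the lane onto the deck and up to the end stop. Leave the two dishes below it in the bay, and do not disturb the amber bottle or the foil-covered beaker.

Things in the scene. Friction and masses are not known exactly. Their poses are not given: they have to be found in the camera images.
- unloader: Dish unloader, white and grey, fixed to the bench, 240 x 221 mm. Origin under it on the bench; x points away from its sloped front panel, y along its lane from stack to deck, z up. Lane centred on x = +0.057, guides 95 mm apart with tops at z = 0.041. The panel (x -0.122 to 0.003, y -0.062 to 0.062) rises 25 degrees from z = 0.012 at its front edge to z = 0.070.
- bay (a point): Centre of the stack bay, in the lane (y = -0.050 on the unloader) at the level of the second dish's upper face, z = 0.032; axes as the unloader's. Behind the stack the lane is open but for a low sill (55 to 46 mm towards -y from here, top z = 0.024), so a finger can come in over it and push the top dish.
- deck (a point): Where the centre of the dish's underside lies when it touches the end stop: on the deck's upper face, z = 0.0305, in the lane at y = +0.056 on the unloader (106 mm from the bay); axes as the unloader's. The deck runs from y = 0.003 to the end stop at y = 0.100.
- knob_grip (a point): Point on the knob's axis, 30 mm out from the panel, at the height to pinch the tabs. z points out of the panel along the axis (25 degrees from vertical, towards the front), y along the line through the two tabs; both turn with the knob. Black hub 28 mm wide, 44 mm high; aluminium ring round the knob 9 mm high, outer radius 41 mm.
- lock_knob (a joint): Turn of the knob in rad: 0 locked (white pointer at the red dot), 1.222 open (pointer at the green dot), a hard stop at each end. Grows clockwise as seen facing the panel: a negative turn about the z of knob_grip. The notches leave about 0.045 rad of play; friction is light (0.04 N m). It is held fast until both tabs are pressed.
- tab_a (a joint): Inward travel in m of the orange tab on the +y side of knob_grip: 0 out, 0.006 fully pressed; over 0.0045 frees its tooth from the notch. Paddle 22 mm wide, 11 to 47 mm out from the panel, outer face 28 mm from the axis when out, 22 mm when pressed (56 and 44 mm over both). Spring 3 N at first touch, 11 N fully pressed; springs out by itself over a notch.
- tab_b (a joint): The same for the tab on the -y side of knob_grip.
- gate (a joint): Downward travel in m of the red gate across the lane at y = 0 on the unloader (60 mm wide, 4 mm thick), geared to the knob: 0 up (10 mm above the second dish, blocking the top dish), 0.0135 down (below the deck) when the knob is open.
- dish_top: Top petri dish of the stack, clear with lilac filling (those below are cream), about 0.06 kg, to look at 90 mm across and 16 mm high; the rims nest, so the solid part is 87 mm across and 13 mm high, the pitch of the stack. Origin at the centre of its underside (z = 0.032 at the start), z up. It slides on the dish below, then drops 1.5 mm to the deck.
- dish_mid: Second dish, same size, stays in the bay. Origin at the centre of its underside.
- dish_low: Lowest dish, same size, stays in the bay. Origin at the centre of its underside.
- amber_bottle: Loose amber glass bottle with white cap, 48 mm across, 108 mm high, bystander. Origin at the centre of its underside.
- foil_beaker: Loose beaker with a foil cover, 75 mm across, 85 mm high, bystander in front of the unloader. Origin at the centre of its underside.
Not all that is in view belongs to the job. Leave any brown, purple or turquoise look-alike of the dish_top alone.

How it is judged:
By the outcome, as a careful person would: the job done as asked, in the order asked, and still so for the second after the job is handed in, with the robot touching nothing.
It also fails if it takes over 48 s, if anything falls off the work surface, if the arm or the gripper's body presses on something with over 40 N, if the wrist force passes 120 N, or if a joint passes its speed limit or range.

ROBOT

A 6-joint arm with a two-finger parallel gripper is mounted at the origin on a cart in front of the work surface, level with it; the furniture and walls round the work are solid. World frame = base frame: x ahead of the robot, y to its left, z up, the work surface at z = 0. Lengths are in m, angles in rad, forces in N, time in s.
With the tool pointing down it reaches from about 0.325 to 0.85 m from the base axis. Payload 15.5 kg.
Tool frame: the origin (TCP) lies midway between the tips of the shut fingers; the grasp point (between the pads) lies robot.grasp_offset behind it (robot.grasp_offset is the distance from the TCP to the grasp point, in m); z points along the fingers, y is the line along which they close (so a half turn about z gives the same grasp; the last joint's range is limited). The gripper opens to 91 mm and grips with 3 to 60 N. Pads are 32 mm wide; open, the fingers measure 118 mm over their backs; the gripper's body (76 mm by 178 mm) begins 60 mm behind the grasp point.
Start: joints at [-1.208, 0.494, 1.345, -0, 1.302, -0.096], TCP at [0.277, -0.56, 0.214] pointing down, gripper open.
Joint ranges: [-2.91, 2.91], [-0.82, 2.16], [0.22, 2.67], [-1.22, 4.37], [0.12, 2.79], [-3.08, 3.08]. Speed limits (rad/s): [1.89, 1.89, 2.57, 3.01, 3.01, 3.01].

INTERFACE

Orientations are given as a unit quaternion [x, y, z, w].
In Python, from cell import robot gives the robot as it stands. The module is installed in compiled form; this text tells all that it offers.
- The arm moves only by the shell command python3 -m crank 'ROWS' [OPENING] [FORCE]. ROWS is a JSON list of rows, 1 to 12 of them, each of 6 numbers: dx, dy, dz in m, then a rotation vector rx, ry, rz in rad; each row shifts and turns the commanded pose from where the row before left it, along the tool's axes as they then stand; what a row does not reach is not made up. A row lasts 1/10 s, in which the tool goes at most 0.05 m and 0.15 rad, less where a joint would pass 70% of its speed; a pose out of reach is approached as far as the arm can. OPENING is the finger opening in m, set as the command begins (- or left out keeps the last). The fingers move at their own pace and stop on an object; FORCE is the grip in N (left out, the last holds). Time passes only in rows, so rows that do not move let the fingers close. It prints the time, the measured TCP pose, the force, the opening and the grip force at its end.
- robot.sense(): the state, without advancing time (a new reading comes with each control period).
- robot.capture(name): name is "side" or "top"; returns the picture (400x640x3 uint8, red, green, blue); there is no depth.
- robot.camera_model(name): a dict with "intrinsics" (3x3 intrinsics, pixels), "view" (4x4, takes a point from world to camera coordinates). Camera axes: x right, y up, looking along -z (the intrinsics and any distortion apply to the point x, -y, -z); pixel columns grow to the right and rows downward; lengths in m; the calibration is good to about 2 mm. A picture is of the moment at which its call begins. camera_model takes no time and is no camera call.
- robot.sign_off(): hands the job in; it is judged then, once.
Trained networks look in the newest picture that a camera, given by its name, has taken for a name from the list of things; names that differ only in an ending like _2 or _b are one class to them, and where a whole thing is asked for, a point or a joint stands for the part that bears it (a point fixed in the world has none). Each returns a list of dicts, best first, with "confidence" (0 to 1); they miss things now and then, are a little off and sometimes report something else, mostly with a low value. They report only what shows in the picture. A call takes as long as a camera call. They do not tell look-alikes from the thing itself.
- robot.silhouettes(camera, name): "pixels" (400x640 bool, what is visible of it) and "location" ([row, column] in pixels, amid what is visible of it).
The state is a dict: "clock": time; "joint_pos": joint angles; "joint_velocities": joint speeds; "joint_efforts": joint torques, N m; "ee_pos": TCP position; "ee_rot": TCP orientation; "contact_force": force on the tool from outside, world axes, zero at the start; "wrist_torque": the same for the moment, N m; "finger_gap": finger opening in m; "finger_force": force on a finger pad.
Only numpy, scipy, OpenCV 4.12 (cv2) and the standard library are available. Lean on these libraries where they do the work, as an engineer would, in place of code of your own. Each camera call takes 0.05 s, during which the arm holds its last target. There are 200 camera calls.

## Working session

There is one attempt and no reset: what is moved stays moved. The work goes in short steps, Python scripts to look and compute and a shell command to move; the robot and the scene stay as the last step left them, time stands still between calls to the robot, and variables do not carry over. Pictures are saved under pics/ and viewed, at most 10 in all, crops included, and the job is handed in when it is done.

```bash
mkdir -p pics; cat > h.py <<'E'
import numpy as np, cv2
from cell import robot
E
python3 - <<'E'
from h import *
for c in ("side","top"):
    im=robot.capture(c); cv2.imwrite(f"pics/{c}0.png",im[:,:,::-1])
    m=robot.camera_model(c); print(c,{k:np.round(np.array(v),4).tolist() for k,v in m.items()})
    for n in ("unloader","dish_top","lock_knob","tab_a","tab_b","gate","amber_bottle","foil_beaker"):
        print(n,[(round(d["confidence"],2),np.round(d["location"]).tolist(),int(d["pixels"].sum())) for d in robot.silhouettes(c,n)])
print(robot.sense(), robot.grasp_offset)
E
```

```text
side {'intrinsics': [[490.5721, 0.0, 315.3925], [0.0, 490.5721, 198.7816], [0.0, 0.0, 1.0]], 'view': [[-0.8611, -0.5081, 0.0187, 0.484], [0.297, -0.4729, 0.8295, -0.1434], [-0.4126, 0.7199, 0.5582, -1.3966], [0.0, 0.0, 0.0, 1.0]]}
unloader [(0.82, [235.0, 263.0], 3351)]
dish_top [(0.75, [160.0, 323.0], 172), (0.72, [283.0, 278.0], 845), (0.6, [209.0, 253.0], 450), (0.55, [196.0, 282.0], 454), (0.41, [234.0, 267.0], 3274)]
lock_knob [(0.73, [225.0, 289.0], 341)]
tab_a [(0.59, [228.0, 292.0], 76)]
tab_b [(0.59, [228.0, 292.0], 76)]
gate [(0.56, [223.0, 246.0], 77)]
amber_bottle [(0.63, [237.0, 262.0], 3501), (0.15, [226.0, 246.0], 85)]
foil_beaker [(0.65, [254.0, 352.0], 874)]
top {'intrinsics': [[516.2766, 0.0, 318.6621], [0.0, 516.2766, 196.9597], [0.0, 0.0, 1.0]], 'view': [[0.0294, -0.9994, 0.0165, 0.0909], [0.9879, 0.0316, 0.1516, -0.5049], [-0.1521, 0.0119, 0.9883, -1.2113], [0.0, 0.0, 0.0, 1.0]]}
unloader [(0.85, [172.0, 245.0], 5589)]
dish_top [(0.81, [158.0, 437.0], 1010), (0.76, [152.0, 320.0], 1037), (0.74, [231.0, 189.0], 1077), (0.57, [141.0, 260.0], 1075)]
lock_knob [(0.66
[... 215 characters left out ...]
ay([-1.20749327e+00,  4.93604563e-01,  1.34552843e+00, -1.85409940e-05,
        1.30251511e+00, -9.55142223e-02]), 'joint_velocities': array([ 0.00124039, -0.00035325,  0.00174406,  0.00120843,  0.00209173,
        0.00073708]), 'joint_efforts': array([ 4.35843986e-04, -8.78689671e+01, -3.82246399e+01,  7.08769052e-02,
        4.41436633e-02,  8.89967566e-06]), 'ee_pos': array([ 0.2767867 , -0.5603461 ,  0.21390248]), 'ee_rot': array([ 9.73800482e-01,  2.27404089e-01, -1.25598956e-05, -2.62832494e-05]), 'contact_force': array([-0.19999628,  0.52806467, -0.19666545]), 'wrist_torque': array([-0.03047567,  0.01408112, -0.01817892]), 'finger_force': 0.0, 'finger_gap': 0.09154528225556083} 0.0188
```

View pics/side0.png

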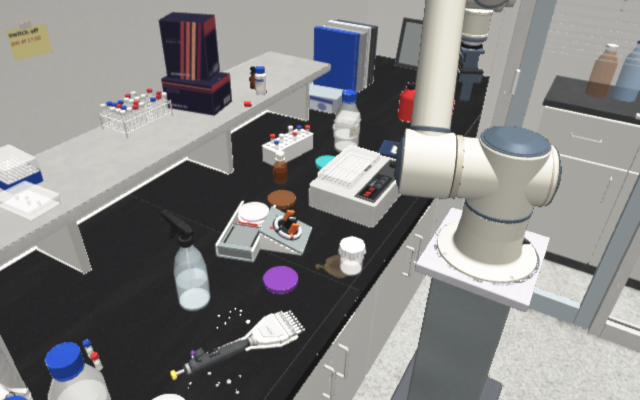

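View pics/top0.png

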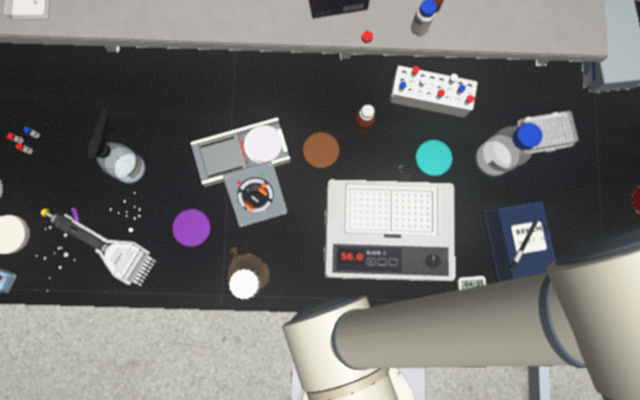

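The top view shows the unloader at about col 240, row 170, with the lane running from the stack (260,141) to the deck (220,155). The foil beaker is at (246,285), and the bottle at (365,116).
Dish candidates (col,row): brown (320,152), turquoise (437,158), purple (189,231) and pale lilac (260,141). Only the lilac one is in the unloader bay, so I'm confirming it with a crop.

```bash
python3 - <<'E'
from h import *
t=cv2.imread("pics/top0.png")[110:230,185:295]; s=cv2.imread("pics/side0.png")[190:265,212:317]
t=cv2.resize(t,(440,480),interpolation=cv2.INTER_CUBIC) ; s=cv2.resize(s,(357,255),interpolation=cv2.INTER_CUBIC)
o=np.zeros((480,800,3),np.uint8); o[:,:440]=t; o[:255,441:798]=s
cv2.imwrite("pics/crop.png",o)
robot.capture("top")
for n in ("unloader","dish_top","lock_knob","tab_a","gate"):
  for d in robot.silhouettes("top",n):
    if n=="dish_top" and abs(d["location"][1]-260)>15: continue
    p=np.argwhere(d["pixels"])[:,::-1].astype(np.float32)
    h=cv2.convexHull(p)
    print(n,p.mean(0),cv2.minAreaRect(p), cv2.boxPoints(cv2.minAreaRect(p)).round(1).tolist())
E
```

```text
unloader [242.11003 173.09839] ((246.8018798828125, 174.55661010742188), (94.9161376953125, 91.07003784179688), 74.05460357666016) [[190.0, 141.39999389648438], [277.5, 116.4000015258789], [303.6000061035156, 207.6999969482422], [216.10000610351562, 232.6999969482422]]
dish_top [263.36584 142.69513] ((263.0, 143.0), (36.0, 36.0), 90.0) [[245.0, 125.0], [281.0, 125.0], [281.0, 161.0], [245.0, 161.0]]
lock_knob [254.14285 195.22058] ((254.5, 196.0), (26.0, 23.0), 90.0) [[243.0, 183.0], [266.0, 183.0], [266.0, 209.0], [243.0, 209.0]]
tab_a [248.34883 204.86046] ((248.20001220703125, 204.89999389648438), (9.800000190734863, 4.800000190734863), 36.869895935058594) [[242.8000030517578, 203.89999389648438], [245.6999969482422, 200.0], [253.60000610351562, 205.89999389648438], [250.6999969482422, 209.8000030517578]]
tab_a [262.0241  188.10843] ((261.4700012207031, 188.79000854492188), (11.313708305358887, 8.626703262329102), 81.8698959350586) [[256.3999938964844, 183.8000030517578], [264.8999938964844, 182.60000610351562], [266.5, 193.8000030517578], [258.0, 195.0]]
```

View pics/crop.png

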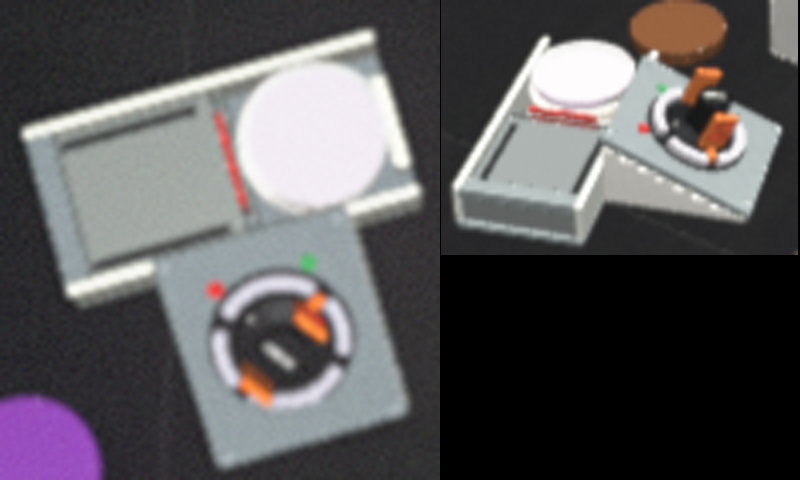

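The crop confirms the lilac dish in the bay at (262,144). The gate runs (239,138)–(246,162), the ring centre is about (255,195), and the tabs are at (263,188) and (249,207), at right angles to the pointer towards the red dot. Next I'm fitting the unloader pose and planning.

```bash
cat >> h.py <<'E'
from scipy.optimize import least_squares
from scipy.spatial.transform import Rotation as R
def proj(c,P):
    m=robot.camera_model(c); P=np.atleast_2d(P); V=np.array(m["view"]); q=P@V[:3,:3].T+V[:3,3]
    q=q*[1,-1,-1]; q=q@np.array(m["intrinsics"]).T
    return q[:,:2]/q[:,2:]
n=np.array([-np.sin(np.radians(25)),0,np.cos(np.radians(25))])
def U(p,L):  # unloader->world
    c,s=np.cos(p[2]),np.sin(p[2]); L=np.atleast_2d(L)
    return np.c_[p[0]+c*L[:,0]-s*L[:,1],p[1]+s*L[:,0]+c*L[:,1],L[:,2]]
def knobL(x,y,out): return np.array([x,y,0.012+(x+0.122)*np.tan(np.radians(25))])+out*n
E
python3 - <<'E'
from h import *
L=np.array([[-.122,.062,.012],[-.122,-.062,.012],[.003,.062,.070],[.003,-.062,.070],[.087,0,.042],[.027,0,.042],[.057,-.05,.048]])
top=np.array([[222,468],[409,410],[157,265],[345,210],[217,113],[244,212],[312,137],[281,340]])/4+[185,110]-.4
sd=(np.array([[747,217],[783,130],[605,136],[648,55],[530,111],[597,122],[583,69],[699,125]])-[441,0])/3.4+[212,190]-.35
def res(p,full=False):
    W=U(p,np.vstack([L,knobL(p[3],p[4],.009)]))
    r=[]
    for c,o,z in(("top",p[5:7],top),("side",p[7:9],sd)):
        r.append(proj(c,W)+o-z)
    if full: return r
    return np.r_[r[0].ravel(),r[1].ravel(),p[5:9]*3]
s=least_squares(res,[.5,.15,.27,-.06,0,0,0,0,0],loss='soft_l1')
p=s.x; print(p.round(4)); 
for r in res(p,True): print(r.round(1).tolist())
# knob angle: tab directions
G=U(p,knobL(p[3],p[4],.030))[0]; print("grip world",G,"axis",U([0,0,p[2]],n)[0])
print("bay",U(p,[.057,-.05,.032]),"deck",U(p,[.057,.056,.0305]))
xu=np.array([np.cos(np.radians(25)),0,np.sin(np.radians(25))]);yu=np.array([0,1,0])
best=[]
for a in np.radians(np.arange(-90,90,2)):
    t=-np.sin(a)*xu+np.cos(a)*yu
    c=knobL(p[3],p[4],.045)
    q=proj("top",U(p,np.array([c+.025*t,c-.025*t])))+p[5:7]
    z=np.array([[316,305],[252,378]])/4+[185,110]-.4
    best.append((min(np.abs(q-z).sum(),np.abs(q[::-1]-z).sum()),np.degrees(a)))
print(sorted(best)[:4])
E
```

```text
[ 5.582e-01  2.789e-01  3.207e-01 -5.690e-02  3.000e-04  1.853e-01
  5.480e-02 -1.655e-01  3.485e-01]
[[-1.4, 1.5], [0.7, 1.6], [-2.5, -0.6], [1.0, -1.4], [0.0, 0.3], [-0.2, -1.5], [-0.9, -0.5], [-0.2, 0.2]]
[[2.0, -0.0], [1.0, -1.0], [-0.8, 0.6], [-0.6, -0.8], [0.3, -1.3], [0.5, -1.6], [-0.0, 1.0], [0.1, -0.5]]
grip world [0.49201226 0.25724888 0.06952877] axis [-0.40106476 -0.13324133  0.90630779]
bay [[0.62803486 0.24941365 0.032     ]] deck [[0.59461562 0.35000766 0.0305    ]]
[(np.float64(8.885816726736095), np.float64(29.999999999999996)), (np.float64(8.891920369870803), np.float64(28.0)), (np.float64(8.89816046490958), np.float64(26.0)), (np.float64(8.904506611974995), np.float64(24.000000000000004))]
```

```bash
cat >> h.py <<'E'
def goto(pos,rot,N,cur=None):
    """constant row that, repeated N times, leads from the present pose to pos, rot"""
    s=robot.sense(); p0,r0=(s["ee_pos"],R.from_quat(s["ee_rot"])) if cur is None else cur
    rel=r0.inv()*rot; v=rel.as_rotvec()/N; d=r0.inv().apply(np.array(pos)-p0)
    M=sum(R.from_rotvec(v*i).as_matrix() for i in range(N))
    d=np.linalg.solve(M,d); print(N,"x",np.r_[d,v].round(4).tolist(), "step",np.linalg.norm(d).round(4),np.linalg.norm(v).round(3))
E
python3 - <<'E'
from h import *
L=np.array([[-.122,.062,.012],[-.122,-.062,.012],[.003,.062,.070],[.003,-.062,.070],[.087,0,.042],[.027,0,.042],[.057,-.05,.048]])
C=lambda a:np.array(a)/4+[185,110]-.4
top=C([[222,468],[409,410],[157,265],[345,210],[217,113],[244,212],[312,137],[281,340]])
sd=(np.array([[747,217],[783,130],[605,136],[648,55],[530,111],[597,122],[583,69],[699,125]])-[441,0])/3.4+[212,190]-.35
lines=[C([[25,131],[373,36]]),C([[70,293],[420,192]])] # guide tops
def res(p,full=False):
    W=U(p,np.vstack([L,knobL(p[3],p[4],.009)]))
    r=[]
    for c,o,z in(("top",p[5:7],top),("side",p[7:9],sd)):
        r.append(proj(c,W)+o-z)
    g=[]
    for k,ln in enumerate(lines):
        q=proj("top",U(p,[[p[9+k],.1,.041],[p[9+k],-.1,.041]]))+p[5:7]; d=q[1]-q[0]; d/=np.linalg.norm(d)
        g+=list((ln-q[0])@[-d[1],d[0]])
    if full: return r+[np.array(g)]
    return np.r_[r[0].ravel(),r[1].ravel(),p[5:9]*3,np.array(g)*3]
s=least_squares(res,[.5,.15,.27,-.06,0,0,0,0,0,.11,.005],loss='soft_l1')
p=s.x; print(p.round(4)); np.save("p.npy",p)
for r in res(p,True): print(r.round(1).tolist())
G=U(p,knobL(p[3],p[4],.030))[0]; print("grip",G)
print("bay",U(p,[.057,-.05,.032]),"deck",U(p,[.057,.056,.0305]))
def back(c,uv,z,o):
    return least_squares(lambda w:(proj(c,[w[0],w[1],z])[0]+o-uv),[.5,.2]).x
for nm,z in(("foil_beaker",.085),("amber_bottle",.108)):
    m=robot.silhouettes("top",nm)[0]["pixels"]; q=np.argwhere(m)[:,::-1]
    b=back("top",q.mean(0),z*.8,p[5:7]); c,s_=np.cos(p[2]),np.sin(p[2]); d=b-p[:2]
    print(nm,b.round(3),"unl",(c*d[0]+s_*d[1]).round(3),(-s_*d[0]+c*d[1]).round(3))
xu=np.array([np.cos(np.radians(25)),0,np.sin(np.radians(25))]);yu=np.array([0,1,0])
z=C([[316,305],[253,382]])
for a in range(20,56,5):
    t=-np.sin(np.radians(a))*xu+np.cos(np.radians(a))*yu; c=knobL(p[3],p[4],.045)
    q=proj("top",U(p,np.array([c-.025*t,c+.025*t])))+p[5:7]; e=q[1]-q[0]; f=z[1]-z[0]
    print(a,np.degrees(np.arctan2(e[1],e[0])-np.arctan2(f[1],f[0])).round(1),(q.mean(0)-z.mean(0)).round(1))
a=np.radians(35); ax=U([0,0,p[2]],n)[0]; t=U([0,0,p[2]],-np.sin(a)*xu+np.cos(a)*yu)[0]
for sg in(1,-1):
    ty=sg*t; tz=-ax; rot=R.from_matrix(np.c_[np.cross(ty,tz),ty,tz]); print("rot",sg,rot.as_quat())
    s0=robot.sense(); print((R.from_quat(s0["ee_rot"]).inv()*rot).magnitude())
    goto(G+ax*(.09+.002-robot.grasp_offset),rot,22)
E
```

```text
[ 0.5582  0.2789  0.3168 -0.057   0.      0.1835  0.0598 -0.1721  0.3298
  0.109   0.0051]
[[-1.6, 1.5], [0.5, 1.8], [-2.6, -0.7], [1.0, -1.3], [0.1, 0.2], [-0.2, -1.5], [-0.8, -0.5], [-0.2, 0.2]]
[[1.8, 0.1], [1.0, -0.9], [-0.9, 0.5], [-0.5, -0.8], [0.4, -1.4], [0.5, -1.6], [0.1, 1.0], [0.1, -0.5]]
[-0.2, 0.3, 0.2, -0.2]
grip [0.49199592 0.2572839  0.06950638]
bay [[0.62794404 0.24918938 0.032     ]] deck [[0.59492601 0.34991579 0.0305    ]]
foil_beaker [0.292 0.272] unl -0.255 0.076
amber_bottle [0.688 0.004] unl 0.038 -0.302
20 15.3 [-0.8  3.3]
25 10.3 [-0.8  3.3]
30 5.4 [-0.8  3.3]
35 0.4 [-0.8  3.3]
40 -4.7 [-0.8  3.3]
45 -9.8 [-0.8  3.3]
50 -14.9 [-0.8  3.3]
55 -20.0 [-0.8  3.3]
rot 1 [-0.4367576   0.8731533  -0.03171326  0.21410366]
2.6840673565860644
22 x [-0.0278, -0.0409, 0.0155, 0.0252, 0.01, 0.119] step 0.0518 0.122
rot -1 [0.8731533  0.4367576  0.21410366 0.03171326]
0.6377120814648548
22 x [0.0291, -0.0239, 0.0064, -0.0074, 0.0186, -0.021] step 0.0382 0.029
```

```bash
python3 - <<'E'
from h import *
p=np.load("p.npy"); G=U(p,knobL(p[3],p[4],.030))[0]; ax=U([0,0,p[2]],n)[0]; rot=R.from_quat([0.8731533,0.4367576,0.21410366,0.03171326])
s=robot.sense(); r0=R.from_quat(s["ee_rot"]); w=np.array([.46,-.15,.26])
goto(w,r0,12); goto(G+ax*.16,rot,11,(w,r0))
E
```

```text
12 x [0.0288, -0.0239, -0.0038, 0.0, 0.0, 0.0] step 0.0376 0.0
11 x [0.0189, -0.03, 0.0045, -0.0147, 0.0372, -0.0419] step 0.0357 0.058
```

```bash
r='[0.0288,-0.0239,-0.0038,0,0,0]'
python3 -m crank '[[0.0288,-0.0239,-0.0038,0,0,0],[0.0288,-0.0239,-0.0038,0,0,0],[0.0288,-0.0239,-0.0038,0,0,0],[0.0288,-0.0239,-0.0038,0,0,0],[0.0288,-0.0239,-0.0038,0,0,0],[0.0288,-0.0239,-0.0038,0,0,0],[0.0288,-0.0239,-0.0038,0,0,0],[0.0288,-0.0239,-0.0038,0,0,0],[0.0288,-0.0239,-0.0038,0,0,0],[0.0288,-0.0239,-0.0038,0,0,0],[0.0288,-0.0239,-0.0038,0,0,0],[0.0288,-0.0239,-0.0038,0,0,0]]' 0.09 25
python3 -m crank '[[0.0189,-0.03,0.0045,-0.0147,0.0372,-0.0419],[0.0189,-0.03,0.0045,-0.0147,0.0372,-0.0419],[0.0189,-0.03,0.0045,-0.0147,0.0372,-0.0419],[0.0189,-0.03,0.0045,-0.0147,0.0372,-0.0419],[0.0189,-0.03,0.0045,-0.0147,0.0372,-0.0419],[0.0189,-0.03,0.0045,-0.0147,0.0372,-0.0419],[0.0189,-0.03,0.0045,-0.0147,0.0372,-0.0419],[0.0189,-0.03,0.0045,-0.0147,0.0372,-0.0419],[0.0189,-0.03,0.0045,-0.0147,0.0372,-0.0419],[0.0189,-0.03,0.0045,-0.0147,0.0372,-0.0419],[0.0189,-0.03,0.0045,-0.0147,0.0372,-0.0419]]'
python3 - <<'E'
from h import *
p=np.load("p.npy"); G=U(p,knobL(p[3],p[4],.030))[0]; ax=U([0,0,p[2]],n)[0]; rot=R.from_quat([0.8731533,0.4367576,0.21410366,0.03171326])
s=robot.sense(); print(s["joint_pos"].round(2)); goto(G+ax*.06,rot,4); goto(G+ax*(.002-robot.grasp_offset),rot,6,(G+ax*.06,rot))
im=[cv2.resize(robot.capture(c)[y:y+150,x:x+200],(400,300),interpolation=cv2.INTER_CUBIC) for c,x,y in(("top",150,110),("side",190,150))]
cv2.imwrite("pics/pre.png",np.hstack(im)[:,:,::-1])
E
```

```text
clock: 2.5
ee_pos: [0.4601, -0.1487, 0.2599]
ee_rot: [0.974, 0.227, 0.0, 0.0]
contact_force: [-0.2, -0.6, 0.6]
finger_gap: 0.0902
finger_force: 0.0
clock: 3.6
ee_pos: [0.427, 0.2379, 0.2147]
ee_rot: [0.873, 0.437, 0.215, 0.031]
contact_force: [1.1, -0.4, -0.0]
finger_gap: 0.0901
finger_force: 0.0
[ 0.42  0.14  2.02 -0.08  0.54  1.12]
4 x [-0.0003, 0.0004, 0.025, 0.0001, -0.0006, 0.0003] step 0.0251 0.001
6 x [-0.0, -0.0, 0.0128, 0.0, 0.0, 0.0] step 0.0128 0.0
```

View pics/pre.png

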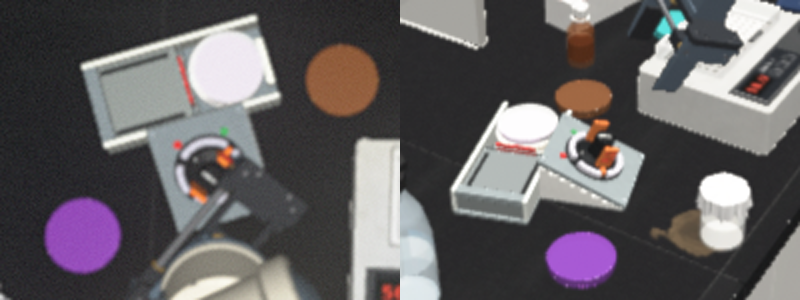

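The lane, dish and knob are undisturbed. The fingers show at about (255,195) and (195,220) in the left half of the crop. I'm checking the projected fingertips against the image, then descending to 60 mm.

```bash
python3 - <<'E'
from h import *
p=np.load("p.npy")
s=robot.sense(); r=R.from_quat(s["ee_rot"])
P=[s["ee_pos"]+r.apply([0,y,0]) for y in(-.045,.045)]
for c,x,y in(("top",150,110),("side",190,150)):
    print(c,((proj(c,P)-[x,y])*2).round(0).tolist())
E
python3 -m crank '[[0,0,0.025,0,0,0],[0,0,0.025,0,0,0],[0,0,0.025,0,0,0],[0,0,0.025,0,0,0]]'
python3 - <<'E'
from h import *
im=[cv2.resize(robot.capture(c)[y:y+100,x:x+100],(400,400),interpolation=cv2.INTER_CUBIC) for c,x,y in(("top",200,150),("side",240,160))]
s=robot.sense(); r=R.from_quat(s["ee_rot"])
P=[s["ee_pos"]+r.apply([0,y,0]) for y in(-.045,.045)]
for c,x,y in(("top",200,150),("side",240,160)): print(c,((proj(c,P)-[x,y])*4).round(0).tolist())
cv2.imwrite("pics/pre2.png",np.hstack(im)[:,:,::-1])
E
```

```text
top [[182.0, 251.0], [236.0, 184.0]]
side [[263.0, 86.0], [240.0, 38.0]]
clock: 4.1
ee_pos: [0.4684, 0.2492, 0.1231]
ee_rot: [0.873, 0.436, 0.214, 0.032]
contact_force: [0.6, -0.2, 0.2]
finger_gap: 0.0898
finger_force: 0.0
top [[172.0, 277.0], [272.0, 156.0]]
side [[259.0, 235.0], [219.0, 140.0]]
```

View pics/pre2.png

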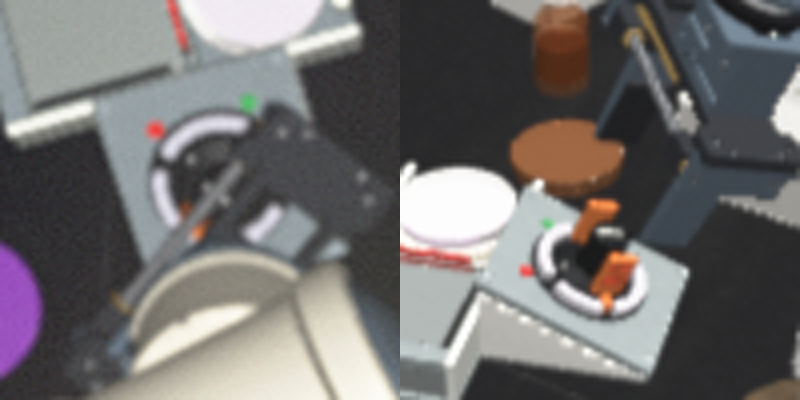

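In the side crop the fingertips, at (665,240) and (610,135), match the projection within about 1.5 px. They straddle the two tabs, so I'm descending and closing gently.

```bash
python3 -m crank '[[0,0,0.0128,0,0,0],[0,0,0.0128,0,0,0],[0,0,0.0128,0,0,0],[0,0,0.0128,0,0,0],[0,0,0.0128,0,0,0],[0,0,0.0128,0,0,0]]'
python3 -m crank '[[0,0,0,0,0,0],[0,0,0,0,0,0],[0,0,0,0,0,0],[0,0,0,0,0,0]]' 0.054 12
python3 - <<'E'
from h import *
p=np.load("p.npy"); G=U(p,knobL(p[3],p[4],.030))[0]; ax=U([0,0,p[2]],n)[0]; rot=R.from_quat([0.8731533,0.4367576,0.21410366,0.03171326])
s=robot.sense(); r=R.from_quat(s["ee_rot"]); print("F tool",r.inv().apply(s["contact_force"]),"M tool",r.inv().apply(s["wrist_torque"]),s["finger_gap"],s["finger_force"]); goto(G+ax*(.002-robot.grasp_offset),rot,1)
E
```

```text
clock: 4.8
ee_pos: [0.4992, 0.2597, 0.0552]
ee_rot: [0.874, 0.436, 0.213, 0.032]
contact_force: [1.1, 0.6, 0.2]
finger_gap: 0.0899
finger_force: 0.0
clock: 5.2
ee_pos: [0.4988, 0.2599, 0.0557]
ee_rot: [0.873, 0.437, 0.213, 0.032]
contact_force: [-0.0, -0.2, -0.2]
finger_gap: 0.061
finger_force: 0.0
F tool [-0.25805813  0.03700556  0.18405348] M tool [ 0.08653525 -0.23847773 -0.01871223] 0.06100802298996127 0.0
1 x [-0.0008, -0.0001, 0.0012, -0.0003, 0.0015, -0.0005] step 0.0015 0.002
```

```bash

python3 -m crank '[[0,0,0,0,0,0],[0,0,0,0,0,0],[0,0,0,0,0,0]]' 0.053 12
cat > st.py <<'E'
from h import *
s=robot.sense(); r=R.from_quat(s["ee_rot"]); print("F tool",r.inv().apply(s["contact_force"]).round(2),"M tool",r.inv().apply(s["wrist_torque"]).round(3),s["finger_gap"].round(4),round(s["finger_force"],1),s["joint_pos"].round(2))
E
python3 st.py
```

```text
clock: 5.5
ee_pos: [0.4985, 0.26, 0.0553]
ee_rot: [0.873, 0.437, 0.213, 0.032]
contact_force: [-4.5, 0.6, 6.1]
finger_gap: 0.0529
finger_force: 5.1Traceback (most recent call last):
  File "st.py", line 2, in <module>
    s=robot.sense(); r=R.from_quat(s["ee_rot"]); print("F tool",r.inv().apply(s["contact_force"]).round(2),"M tool",r.inv().apply(s["wrist_torque"]).round(3),s["finger_gap"].round(4),round(s["finger_force"],1),s["joint_pos"].round(2))
                                                                                                                                                              ^^^^^^^^^^^^^^^^^^^^^
AttributeError: 'float' object has no attribute 'round'
```

```bash
sed -i 's/s\["finger_gap"\].round(4)/round(s["finger_gap"],4)/' st.py; python3 st.py
```

```text
F tool [ 0.22 -2.25 -7.27] M tool [ 0.576 -0.091 -0.018] 0.0529 5.1 [ 0.4   0.55  2.04 -0.29  0.12  1.32]
```

```bash
python3 - <<'E'
from h import *
s=robot.sense(); print(s["joint_pos"]); r=R.from_quat(s["ee_rot"]); p=np.load("p.npy"); ax=U([0,0,p[2]],n)[0]; print(r.as_matrix().round(3),ax)
G=U(p,knobL(p[3],p[4],.030))[0]; d=s["ee_pos"]+r.apply([0,0,-robot.grasp_offset])-G
xu=U([0,0,p[2]],[np.cos(np.radians(25)),0,np.sin(np.radians(25))])[0]; yu=U([0,0,p[2]],[0,1,0])[0]
print("grasp pt rel grip: uphill",d@xu,"y",d@yu,"out",d@ax, "height tip over panel",30+1000*(d@ax)-18.8)
print("tilt of tool z vs -axis along uphill,y (deg):",np.degrees(r.apply([0,0,1])@xu),np.degrees(r.apply([0,0,1])@yu), "tool y vs tab",np.degrees(np.arctan2(-(r.apply([0,-1,0])@xu),r.apply([0,-1,0])@yu)))
E
```

```text
[ 0.39580152  0.55188508  2.04232152 -0.28790212  0.11912464  1.31793639]
[[ 0.528  0.749  0.4  ]
 [ 0.776 -0.617  0.131]
 [ 0.345  0.242 -0.907]] [-0.40159265 -0.13164172  0.90630779]
grasp pt rel grip: uphill 0.0004106578558199744 y 0.0005624303405587 out 0.002935738692494402 height tip over panel 14.135738692494403
tilt of tool z vs -axis along uphill,y (deg): -0.11354298490296744 -0.02973619444909118 tool y vs tab 34.98248941375199
```

Joint 5 is at its 0.12 limit with the full 25° tilt. I'm releasing and standing the tool 3.5° more upright about the grasp point before pinching.

```bash
python3 - <<'E'
from h import *
p=np.load("p.npy"); G=U(p,knobL(p[3],p[4],.030))[0]; ax=U([0,0,p[2]],n)[0]; rot=R.from_quat([0.8731533,0.4367576,0.21410366,0.03171326])
g=robot.grasp_offset; yu=U([0,0,p[2]],[0,1,0])[0]
for sg in(1,-1):
    r2=R.from_rotvec(sg*np.radians(3.5)*yu)*rot
    print(r2.apply([0,0,1]).round(3),r2.as_quat().round(4).tolist())
    t=G+ax*.003+r2.apply([0,-.0006,g])
    goto(t,r2,2,(G+ax*(.002-g),rot))
E
```

```text
[ 0.348  0.114 -0.93 ] [0.8787, 0.4395, 0.1845, 0.0273]
2 x [-0.0005, -0.0006, -0.0005, 0.0175, -0.025, 0.0] step 0.0009 0.031
[ 0.453  0.149 -0.879] [0.8668, 0.4336, 0.2435, 0.0361]
2 x [0.0005, 0.0, -0.0005, -0.0175, 0.025, -0.0] step 0.0007 0.031
```

```bash
python3 -m crank '[[0,0,0,0,0,0],[0,0,0,0,0,0],[-0.0005,-0.0006,-0.0005,0.0175,-0.025,0],[-0.0005,-0.0006,-0.0005,0.0175,-0.025,0],[0,0,0,0,0,0]]' 0.066 12; python3 st.py
python3 -m crank '[[0,0,0,0,0,0],[0,0,0,0,0,0],[0,0,0,0,0,0]]' 0.052 12; python3 st.py
```

```text
clock: 6.0
ee_pos: [0.4979, 0.2601, 0.0558]
ee_rot: [0.879, 0.439, 0.184, 0.027]
contact_force: [-0.1, 0.0, -0.2]
finger_gap: 0.066
finger_force: 0.0
F tool [-0.1  -0.11  0.13] M tool [ 0.056 -0.192 -0.025] 0.066 0.0 [ 0.39  0.54  1.99 -0.12  0.23  1.15]
clock: 6.3
ee_pos: [0.4967, 0.2597, 0.0553]
ee_rot: [0.879, 0.439, 0.184, 0.027]
contact_force: [-1.3, 0.1, 3.0]
finger_gap: 0.0523
finger_force: 6.2
F tool [ 0.24 -0.41 -3.29] M tool [ 0.176 -0.107 -0.003] 0.0523 6.2 [ 0.39  0.54  1.99 -0.12  0.23  1.15]
```

```bash
python3 -m crank '[[0,0,0,0,0,0],[0,0,0,0,0,0],[0,0,0,0,0,0],[0,0,0,0,0,0]]' 0.042 25; python3 st.py
```

```text
clock: 6.7
ee_pos: [0.4967, 0.2597, 0.0555]
ee_rot: [0.879, 0.439, 0.183, 0.027]
contact_force: [-3.3, -1.8, 7.2]
finger_gap: 0.0434
finger_force: 24.8
F tool [-1.05  0.08 -8.09] M tool [ 0.013 -0.309  0.007] 0.0434 24.8 [ 0.39  0.54  1.99 -0.12  0.23  1.15]
```

Both tabs are fully pressed at 43.4 mm. Now turning about the tool's +z, which is clockwise facing the panel.

```bash
python3 -m crank '[[0,0,0,0,0,0.08],[0,0,0,0,0,0.12],[0,0,0,0,0,0.12]]'; python3 st.py
python3 -m crank '[[0,0,0,0,0,0.12],[0,0,0,0,0,0.12],[0,0,0,0,0,0.12],[0,0,0,0,0,0.12],[0,0,0,0,0,0.12]]'; python3 st.py
```

```text
clock: 7.0
ee_pos: [0.497, 0.2596, 0.0554]
ee_rot: [0.938, 0.291, 0.186, -0.002]
contact_force: [1.7, -5.9, 3.5]
finger_gap: 0.0429
finger_force: 24.7
F tool [-0.68  6.23 -3.36] M tool [-0.901 -0.288 -0.044] 0.0429 24.7 [ 0.39  0.54  1.99 -0.12  0.23  1.48]
clock: 7.5
ee_pos: [0.4973, 0.2593, 0.0551]
ee_rot: [0.983, 0.001, 0.176, -0.057]
contact_force: [5.8, -11.2, -4.2]
finger_gap: 0.0432
finger_force: 24.9
F tool [ 4.19 11.69  4.69] M tool [-1.417  0.712 -0.177] 0.0432 24.9 [ 0.39  0.55  1.99 -0.12  0.23  2.08]
```

```bash
python3 -m crank '[[0,0.0003,0,0,0,0.1],[0,0.0003,0,0,0,0.1],[0,0,0,0,0,0.06],[0,0,0,0,0,0.04]]'; python3 st.py
python3 -m crank '[[0,0,0,0,0,0.02],[0,0,0,0,0,0]]'; python3 st.py
```

```text
clock: 7.9
ee_pos: [0.4972, 0.2589, 0.0552]
ee_rot: [0.972, -0.145, 0.166, -0.083]
contact_force: [4.2, -6.9, -5.0]
finger_gap: 0.0431
finger_force: 25.2
F tool [4.42 6.45 5.32] M tool [-0.268  0.566 -0.171] 0.0431 25.2 [ 0.39  0.54  1.99 -0.12  0.23  2.37]
clock: 8.1
ee_pos: [0.4973, 0.2589, 0.0551]
ee_rot: [0.971, -0.153, 0.165, -0.084]
contact_force: [3.9, -7.0, -4.0]
finger_gap: 0.043
finger_force: 25.2
F tool [4.59 6.42 4.3 ] M tool [-0.197  0.69  -0.605] 0.043 25.2 [ 0.39  0.54  1.99 -0.12  0.23  2.39]
```

The torque rose to 0.6 N m at 1.24 rad, so the knob is at the hard stop. I'm releasing and backing straight out.

```bash
python3 -m crank '[[0,0,0,0,0,-0.008],[0,0,0,0,0,0],[0,0,0,0,0,0],[0,0,0,0,0,0],[0,0,0,0,0,0]]' 0.09; python3 st.py
python3 -m crank '[[0,0,-0.02,0,0,0],[0,0,-0.03,0,0,0],[0,0,-0.04,0,0,0],[0,0,-0.05,0,0,0],[0,0,-0.04,0,0,0]]'
python3 - <<'E'
from h import *
im=[cv2.resize(robot.capture(c)[y:y+100,x:x+100],(400,400),interpolation=cv2.INTER_CUBIC) for c,x,y in(("top",200,120),("side",220,170))]
cv2.imwrite("pics/open.png",np.hstack(im)[:,:,::-1]); print(robot.sense()["joint_pos"])
p=np.load("p.npy"); yw=U([0,0,p[2]],[0,1,0])[0]; xw=U([0,0,p[2]],[1,0,0])[0]
print(p[2],proj("top",U(p,[[.057,-.13,.06],[.057,-.0935,.04]])))
E
```

```text
clock: 8.6
ee_pos: [0.4968, 0.2593, 0.0552]
ee_rot: [0.971, -0.149, 0.166, -0.084]
contact_force: [1.1, -0.2, -0.2]
finger_gap: 0.0807
finger_force: 0.0
F tool [ 0.95 -0.03  0.55] M tool [-0.055 -0.244 -0.01 ] 0.0807 0.0 [ 0.39  0.54  1.99 -0.12  0.23  2.38]
clock: 9.1
ee_pos: [0.4334, 0.2386, 0.2249]
ee_rot: [0.971, -0.149, 0.166, -0.084]
contact_force: [0.6, 0.4, -0.5]
finger_gap: 0.0901
finger_force: 0.0
[ 0.40640291  0.14650019  1.93907085 -0.05263072  0.67781064  2.31653418]
0.3167615301842664 [[293.04038408 133.04986863]
 [278.99928663 139.30553044]]
```

View pics/open.png

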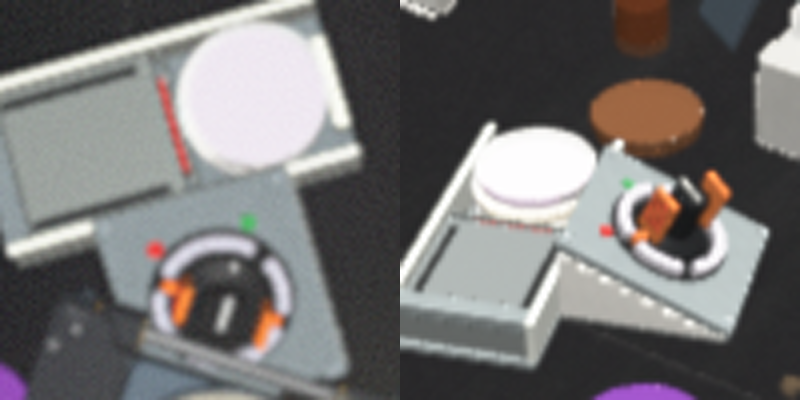

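The pointer is at the green dot, crop (225,315) to (247,222), and the gate is down to a thin red line at (175,125). I'm checking the tab span with the network, then planning the push with shut fingers.

```bash
python3 - <<'E'
from h import *
for n_ in ("tab_a","gate"):
    print(n_,[(round(d["confidence"],2),np.argwhere(d["pixels"])[:,::-1].mean(0).round(1).tolist()) for d in robot.silhouettes("top",n_)])
p=np.load("p.npy"); t=robot.sense()
for th in (-.0,):
    xw=U([0,0,p[2]],[1,0,0])[0]; yw=U([0,0,p[2]],[0,1,0])[0]
    rot=R.from_matrix(np.c_[xw,-yw,[0,0,-1]])
    a=U(p,[.057,-.132,.17])[0]; goto(a,rot,12); print(a)
    # predicted tab out/in spans
    for w in(.025,.019):
        for k in(35,-35):
            kk=np.radians(k); tt=-np.sin(kk)*np.array([np.cos(np.radians(25)),0,np.sin(np.radians(25))])+np.cos(kk)*np.array([0,1,0]); c=knobL(p[3],p[4],.04)
            q=proj("top",U(p,[c+w*tt,c-w*tt])); print(w,k,q.round(1).tolist(),np.linalg.norm(q[0]-q[1]).round(1))
E
```

```text
tab_a [(0.56, [265.8, 200.2]), (0.43, [244.2, 193.1])]
gate []
12 x [0.0176, 0.0059, 0.0071, -0.0097, -0.0303, -0.0512] step 0.0199 0.06
[0.65348629 0.17126894 0.17      ]
0.025 35 [[248.0, 206.3], [261.4, 190.0]] 21.1
0.025 -35 [[244.4, 194.9], [264.9, 201.4]] 21.5
0.019 35 [[249.6, 204.3], [259.8, 192.0]] 16.0
0.019 -35 [[246.9, 195.7], [262.4, 200.6]] 16.3
```

The tab span is 22.7 px, against about 21.5 predicted for out and 16.3 for pressed, so both tabs are out. Moving to behind the stack.

```bash
python3 -m crank '[[0.0176,0.0059,0.0071,-0.0097,-0.0303,-0.0512],[0.0176,0.0059,0.0071,-0.0097,-0.0303,-0.0512],[0.0176,0.0059,0.0071,-0.0097,-0.0303,-0.0512],[0.0176,0.0059,0.0071,-0.0097,-0.0303,-0.0512],[0.0176,0.0059,0.0071,-0.0097,-0.0303,-0.0512],[0.0176,0.0059,0.0071,-0.0097,-0.0303,-0.0512],[0.0176,0.0059,0.0071,-0.0097,-0.0303,-0.0512],[0.0176,0.0059,0.0071,-0.0097,-0.0303,-0.0512],[0.0176,0.0059,0.0071,-0.0097,-0.0303,-0.0512],[0.0176,0.0059,0.0071,-0.0097,-0.0303,-0.0512],[0.0176,0.0059,0.0071,-0.0097,-0.0303,-0.0512],[0.0176,0.0059,0.0071,-0.0097,-0.0303,-0.0512]]' 0 20
cat > pl.py <<'E'
from h import *
p=np.load("p.npy"); s=robot.sense(); c,sn=np.cos(p[2]),np.sin(p[2]); d=s["ee_pos"]-np.r_[p[:2],0]
print("TCP on unloader",np.round([c*d[0]+sn*d[1],-sn*d[0]+c*d[1],d[2]],4))
E
python3 pl.py; python3 st.py; python3 - <<'E'
from h import *
p=np.load("p.npy"); xw=U([0,0,p[2]],[1,0,0])[0]; yw=U([0,0,p[2]],[0,1,0])[0]
goto(U(p,[.057,-.132,.038])[0],R.from_matrix(np.c_[xw,-yw,[0,0,-1]]),4)
E
```

```text
clock: 10.5
ee_pos: [0.6536, 0.1704, 0.1664]
ee_rot: [0.987, 0.159, -0.003, 0.001]
contact_force: [-0.1, 0.5, -0.2]
finger_gap: 0.0005
finger_force: 0.0
TCP on unloader [ 0.0568 -0.1329  0.1664]
F tool [ 0.03 -0.54  0.24] M tool [ 0.052  0.017 -0.044] 0.0005 0.0 [ 0.17  0.61  1.26 -0.    1.28  1.42]
4 x [0.0002, -0.0002, 0.0321, 0.0001, 0.0017, 0.0004] step 0.0321 0.002
```

```bash
python3 -m crank '[[0,0,0.04,0,0.002,0],[0,0,0.04,0,0.002,0],[0,0,0.03,0,0.002,0],[0,0,0.018,0,0.001,0],[0,0,0,0,0,0]]'; python3 pl.py; python3 st.py
```

```text
clock: 11.0
ee_pos: [0.6505, 0.1702, 0.0363]
ee_rot: [0.987, 0.158, -0.002, -0.0]
contact_force: [-0.3, -0.3, 0.2]
finger_gap: 0.0003
finger_force: 0.0
TCP on unloader [ 0.0539 -0.132   0.0363]
F tool [-0.4   0.16 -0.25] M tool [-0.001  0.088  0.01 ] 0.0003 0.0 [0.17 0.75 1.38 0.   1.02 1.42]
```

```bash
python3 -m crank '[[0.003,0,-0.0013,0,0.002,0],[0,-0.01,0,0,0,0],[0,-0.008,0,0,0,0],[0,-0.006,0,0,0,0]]'; python3 pl.py; python3 st.py
python3 -m crank '[[0,-0.005,0,0,0,0],[0,-0.005,0,0,0,0]]'; python3 pl.py; python3 st.py
```

```text
clock: 11.4
ee_pos: [0.6486, 0.1957, 0.0434]
ee_rot: [0.987, 0.158, 0.004, -0.0]
contact_force: [-0.7, -0.3, -0.4]
finger_gap: 0.0002
finger_force: 0.0
TCP on unloader [ 0.06   -0.1072  0.0434]
F tool [-0.78  0.01  0.41] M tool [ 0.048 -0.033  0.007] 0.0002 0.0 [0.2  0.74 1.37 0.   1.02 1.46]
clock: 11.6
ee_pos: [0.6454, 0.2046, 0.043]
ee_rot: [0.987, 0.158, 0.004, -0.0]
contact_force: [0.7, -1.2, 0.2]
finger_gap: 0.0002
finger_force: 0.9
TCP on unloader [ 0.0597 -0.0978  0.043 ]
F tool [ 0.32  1.38 -0.21] M tool [-0.262  0.029  0.006] 0.0002 0.9 [0.22 0.74 1.37 0.   1.02 1.47]
```

The settled tip height is 43 mm, too high on the dish. I'm backing off, lowering to about 37.5 mm and then pushing.

```bash
python3 -m crank '[[0,0.008,0,0,0,0],[-0.0025,0.002,0.0025,0,-0.004,0],[0,0,0.003,0,-0.004,0],[0,0,0,0,0,0],[0,0,0,0,0,0],[0,0,0,0,0,0]]'; python3 pl.py; python3 st.py
```

```text
clock: 12.2
ee_pos: [0.6462, 0.1937, 0.037]
ee_rot: [0.987, 0.158, -0.001, 0.0]
contact_force: [1.2, -0.4, 0.3]
finger_gap: 0.0002
finger_force: 0.0
TCP on unloader [ 0.0571 -0.1084  0.037 ]
F tool [ 1.01  0.79 -0.29] M tool [0.028 0.034 0.013] 0.0002 0.0 [ 0.2   0.75  1.37 -0.    1.02  1.46]
```

```bash
python3 -m crank '[[0,-0.005,0,0,0,0],[0,-0.008,0,0,0,0],[0,-0.008,0,0,0,0],[0,-0.008,0,0,0,0],[0,-0.008,0,0,0,0],[0,-0.008,0,0,0,0],[0,-0.008,0,0,0,0],[0,-0.006,0,0,0,0]]'; python3 pl.py; python3 st.py
python3 -m crank '[[0,-0.006,0,0,0,0],[0,-0.006,0,0,0,0],[0,-0.006,0,0,0,0],[0,-0.006,0,0,0,0],[0,-0.005,0,0,0,0]]'; python3 pl.py; python3 st.py
```

```text
clock: 13.0
ee_pos: [0.6276, 0.2506, 0.0371]
ee_rot: [0.987, 0.158, -0.001, 0.0]
contact_force: [-0.2, -1.0, -0.2]
finger_gap: 0.0005
finger_force: 0.4
TCP on unloader [ 0.0571 -0.0485  0.0371]
F tool [-0.53  0.84  0.16] M tool [-0.111 -0.04   0.012] 0.0005 0.4 [ 0.29  0.75  1.37 -0.    1.02  1.55]
clock: 13.5
ee_pos: [0.6186, 0.2779, 0.037]
ee_rot: [0.987, 0.158, -0.001, 0.0]
contact_force: [0.0, -0.5, -0.3]
finger_gap: 0.0005
finger_force: 0.1
TCP on unloader [ 0.0571 -0.0198  0.037 ]
F tool [-0.12  0.47  0.33] M tool [-0.064  0.022  0.008] 0.0005 0.1 [ 0.33  0.76  1.36 -0.    1.02  1.59]
```

```bash
python3 -m crank '[[0,-0.004,0,0,0,0],[0,-0.004,0,0,0,0],[0,-0.003,0,0,0,0],[0,-0.003,0,0,0,0],[0,0,0,0,0,0]]'; python3 pl.py; python3 st.py
python3 -m crank '[[0,-0.002,0,0,0,0],[0,-0.002,0,0,0,0]]'; python3 pl.py; python3 st.py
```

```text
clock: 14.0
ee_pos: [0.6143, 0.291, 0.037]
ee_rot: [0.987, 0.158, -0.001, 0.0]
contact_force: [0.1, -0.1, 0.2]
finger_gap: 0.0003
finger_force: 0.0
TCP on unloader [ 0.0571 -0.006   0.037 ]
F tool [ 0.09  0.11 -0.25] M tool [ 0.011 -0.009  0.001] 0.0003 0.0 [ 0.35  0.76  1.36 -0.    1.03  1.61]
clock: 14.2
ee_pos: [0.6132, 0.2945, 0.0371]
ee_rot: [0.987, 0.158, -0.001, 0.0]
contact_force: [0.3, 0.4, 0.5]
finger_gap: 0.001
finger_force: 0.2
TCP on unloader [ 0.0571 -0.0024  0.0371]
F tool [ 0.44 -0.28 -0.53] M tool [-0.046  0.019 -0.03 ] 0.001 0.2 [ 0.36  0.76  1.36 -0.    1.03  1.61]
```

```bash
python3 -m crank '[[0,-0.002,0,0,0,0],[0,-0.0015,0,0,0,0],[0,0,0,0,0,0]]'; python3 pl.py; python3 st.py
python3 -m crank '[[0,-0.0015,0,0,0,0],[0,-0.0015,0,0,0,0],[0,0,0,0,0,0]]'; python3 pl.py; python3 st.py
```

```text
clock: 14.5
ee_pos: [0.612, 0.298, 0.037]
ee_rot: [0.987, 0.158, -0.001, 0.0]
contact_force: [0.0, -1.2, 0.4]
finger_gap: 0.0003
finger_force: 0.0
TCP on unloader [0.0571 0.0014 0.037 ]
F tool [-0.34  1.1  -0.37] M tool [-0.033 -0.024  0.014] 0.0003 0.0 [ 0.37  0.76  1.36 -0.    1.03  1.62]
clock: 14.8
ee_pos: [0.6111, 0.3009, 0.037]
ee_rot: [0.987, 0.158, -0.001, 0.0]
contact_force: [1.1, -0.3, 0.1]
finger_gap: 0.0004
finger_force: 0.0
TCP on unloader [0.0571 0.0043 0.037 ]
F tool [ 0.96  0.62 -0.09] M tool [-0.028  0.015  0.047] 0.0004 0.0 [ 0.37  0.76  1.35 -0.    1.03  1.62]
```

```bash
python3 -m crank '[[0,-0.0015,0,0,0,0],[0,-0.0015,0,0,0,0],[0,0,0,0,0,0]]'; python3 pl.py; python3 st.py
python3 - <<'E'
from h import *
im=[cv2.resize(robot.capture(c)[y:y+100,x:x+100],(400,400),interpolation=cv2.INTER_CUBIC) for c,x,y in(("top",180,110),("side",205,170))]
cv2.imwrite("pics/push.png",np.hstack(im)[:,:,::-1])
E
```

```text
clock: 15.1
ee_pos: [0.6107, 0.3021, 0.037]
ee_rot: [0.987, 0.158, -0.001, 0.001]
contact_force: [4.0, -11.8, 0.3]
finger_gap: 0.0001
finger_force: 6.3
TCP on unloader [0.0571 0.0057 0.037 ]
F tool [ 0.09 12.42 -0.24] M tool [-2.278 -0.015 -0.012] 0.0001 6.3 [ 0.37  0.76  1.35 -0.    1.03  1.63]
```

View pics/push.png

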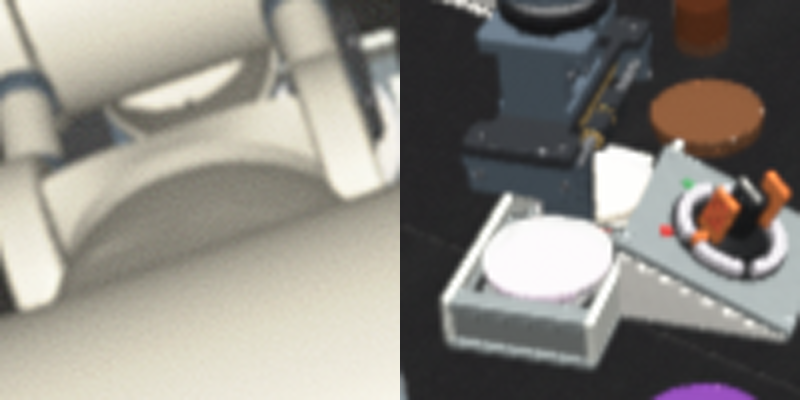

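The wrist force jumped to 12 N at TCP y = +0.0057, and the side view shows the lilac dish at (550,255) against the end stop. I'm backing off along the lane, lifting clear and looking once more.

```bash
python3 -m crank '[[0,0.004,0,0,0,0],[0,0.01,0,0,0,0],[0,0.01,-0.01,0,0,0],[0,0,-0.04,0,0,0],[0,0,-0.05,0,0,0],[0,0.04,-0.03,0,0,0],[0,0.05,0,0,0,0],[0,0.05,0,0,0,0],[0,0.05,0,0,0,0],[0,0.05,0,0,0,0],[0,0.05,0,0,0,0],[0,0,0,0,0,0]]'
python3 - <<'E'
from h import *
im=[cv2.resize(robot.capture(c)[y:y+h,x:x+h],(400,400),interpolation=cv2.INTER_CUBIC) for c,x,y,h in(("top",190,110,200),("side",205,160,120))]
cv2.imwrite("pics/end.png",np.hstack(im)[:,:,::-1])
p=np.load("p.npy")
for c,o in(("top",p[5:7]),("side",p[7:9])):
    print(c,"expected dish top centre",proj(c,U(p,[.057,.056,.0465]))+o,[np.argwhere(d["pixels"])[:,::-1].mean(0).round(1).tolist() for d in robot.silhouettes(c,"dish_top")])
    for nm in("amber_bottle","foil_beaker"): print(nm,[(round(d["confidence"],2),np.round(d["location"]).tolist()) for d in robot.silhouettes(c,nm)])
E
```

```text
clock: 16.4
ee_pos: [0.7098, -0.0018, 0.1678]
ee_rot: [0.988, 0.155, 0.0, 0.001]
contact_force: [0.5, 1.8, -0.1]
finger_gap: 0.0005
finger_force: 0.0
top expected dish top centre [[219.61804301 155.38346996]] [[321.6, 143.1], [181.0, 228.2]]
amber_bottle []
foil_beaker []
side expected dish top centre [[241.42809993 232.77883414]] [[280.2, 279.2], [281.4, 198.7], [241.9, 234.3]]
amber_bottle [(0.81, [169.0, 281.0]), (0.26, [222.0, 291.0])]
foil_beaker [(0.82, [255.0, 351.0])]
```

View pics/end.png

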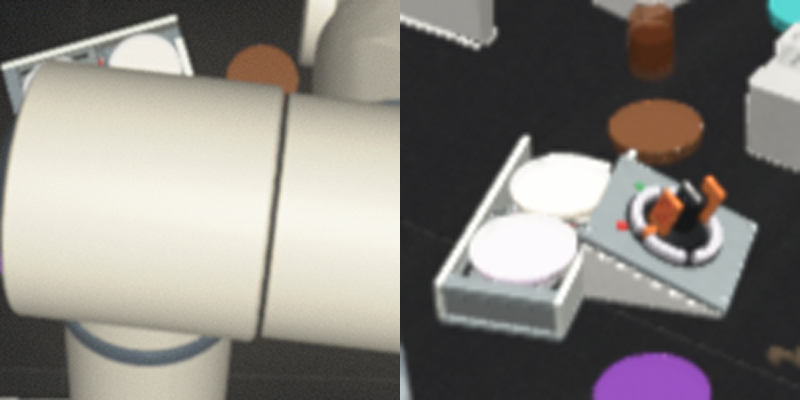

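The side view shows the lilac dish at (241.9,234.3), against (241.4,232.8) expected at the end stop. The cream dishes are still in the bay, the pointer is at green with the tabs out, and the bottle and beaker are in place. Handing in.

```bash
python3 -c "
from cell import robot
print(robot.sign_off())"
```

```text
the job is handed in; nothing more can be done
None
```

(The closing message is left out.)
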